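Steel reference bars back into their fitted case

TASK

The two longer steel length standards have been left out on the bench, one on each side of their wooden case. Lift the case's lid open by the bar handle on its front edge, lay each of the two bars fully down in the slot cut to its own length, and shut the lid fully again; the short bar stays in its own slot, and the beaker, crucible and forceps standing about are to be left alone.

Things in the scene. Friction and masses are not known exactly. Their poses are not given: they have to be found in the camera images.
- case: Wooden case, 168 mm deep (its x) x 224 mm wide (its y) x 40 mm high without the lid, walls 8 mm, floor 6 mm thick; fixed to the bench. Origin at the middle of its underside, z up; its front (-x) faces the robot, turned up to 0.2 rad. Inside lie three wooden inserts; their deck is 20 mm above the bench (20 mm below the rim), slot floors 10 mm above the bench.
- lid (a joint): Angle of the lid in rad: 0 shut, grows as the front edge rises, stop at 1.8 (a little past upright). Stiff hinges: the lid stays at any angle where it is left; about 4 N at the handle moves it.
- lid_hinge (a point): Point on the hinge axis, at the top of the case's rear wall, mid-width, 40 mm above the bench. The hinge axis is the case's y; the frame turns with the lid.
- lid_handle (a point): Middle of the lid's handle: a round steel bar, 10 mm thick and 90 mm long along the case's y, standing 38 mm in front of the lid's front edge on two end posts; 80 mm free between the posts. 206 mm from the hinge axis and 44 mm above the bench when shut. The lid is 8 mm thick, 168 x 224 mm.
- nest_short: Wooden insert on the case floor, 150 x 64 x 14 mm, one of three side by side in an order that changes. Origin mid-underside, x along its slot, z up. The slot is centred on the origin, 28 mm wide and 83 mm long; its floor is 4 mm and the deck 14 mm above the origin. A finger channel 46 mm wide, as deep as the slot, crosses the middle along y. This one holds the 75 mm bar.
- nest_mid: Wooden insert on the case floor, 150 x 64 x 14 mm, one of three side by side in an order that changes. Origin mid-underside, x along its slot, z up. The slot is centred on the origin, 28 mm wide and 108 mm long; its floor is 4 mm and the deck 14 mm above the origin. A finger channel 46 mm wide, as deep as the slot, crosses the middle along y. This one is for the 100 mm bar.
- nest_long: Wooden insert on the case floor, 150 x 64 x 14 mm, one of three side by side in an order that changes. Origin mid-underside, x along its slot, z up. The slot is centred on the origin, 28 mm wide and 133 mm long; its floor is 4 mm and the deck 14 mm above the origin. A finger channel 46 mm wide, as deep as the slot, crosses the middle along y. This one is for the 125 mm bar.
- bar_short: Plain bright steel bar of square section 24 x 24 mm, 75 mm long, 0.34 kg; origin at its middle, x along its length, symmetrical either way round and on any of its four sides. Lies in its own slot in the case and stays there.
- bar_mid: Plain bright steel bar of square section 24 x 24 mm, 100 mm long, 0.45 kg; origin at its middle, x along its length, symmetrical either way round and on any of its four sides. Lies flat on the bench to the left or right of the case.
- bar_long: Plain bright steel bar of square section 24 x 24 mm, 125 mm long, 0.57 kg; origin at its middle, x along its length, symmetrical either way round and on any of its four sides. Lies flat on the bench on the other side of the case.
- beaker_mid: Bystander: empty glass beaker, 66 mm across, 74 mm high, origin under its middle, behind the case on the left.
- crucible: Bystander: white crucible, 41 mm across, 33 mm high, origin under its middle, behind the case on the right.
- forceps: Bystander: steel forceps, 118 x 16 x 8 mm, lying flat near the front edge of the bench on the left; origin under its middle.
Not all that is in view belongs to the job. Leave any orange look-alike of the bar_mid alone. What is shaped like the bar_long but purple is not meant.

How it is judged:
By the outcome, as a careful person would: the job done as asked, in the order asked, and still so for the second after the job is handed in, with the robot touching nothing.
It also fails if it takes over 69 s, if anything falls off the work surface, if the arm or the gripper's body presses on something with over 40 N, if the wrist force passes 120 N, or if a joint passes its speed limit or range.

ROBOT

A 6-joint arm with a two-finger parallel gripper is mounted at the origin on a cart in front of the work surface, level with it; the furniture and walls round the work are solid. World frame = base frame: x ahead of the robot, y to its left, z up, the work surface at z = 0. Lengths are in m, angles in rad, forces in N, time in s.
With the tool pointing down it reaches from about 0.4 to 0.825 m from the base axis. Payload 7 kg.
Tool frame: the origin (TCP) lies at the very end of the fingers, on their centre line; the grasp point (between the pads) lies 19 mm behind it (arm.grasp_offset is the distance from the TCP to the grasp point, in m); z points along the fingers, y is the line along which they close (so a half turn about z gives the same grasp; the last joint's range is limited). The gripper opens to 88 mm and grips with 3 to 60 N. Pads are 19 mm wide; open, the fingers measure 130 mm over their backs; the gripper's body (78 mm by 193 mm) begins 47 mm behind the grasp point.
Start: joints at [-1.026, 0.359, 0.012, 0, -1.224, -0.288], TCP at [0.171, -0.653, 0.227] pointing down, gripper open.
Joint ranges: [-3.07, 3.07], [-1.43, 2.12], [-1.02, 1.25], [-3.03, 1.67], [-3.05, -0], [-3.03, 3.03]. Speed limits (rad/s): [2.39, 2.39, 3.01, 3.14, 3.14, 3.14].

INTERFACE

Orientations are given as [roll, pitch, yaw] about the fixed x, y, z axes, in that order (R = Rz(yaw) Ry(pitch) Rx(roll)).
In Python, from station import get_state, cams, arm, nets gives the robot as it stands.
- The arm moves only by the shell command python3 -m creep 'ROWS' [FORCE]. ROWS is a JSON object of lists of equal length, an entry for each row: "translation": the shift along the world's x, y, z in mm, a list of three; "spin": the turn about the world's z in rad; "gripper": the opening, from 0 (shut) to 1 (fully open). In form: {"translation": [[dx, dy, dz], ...], "spin": [spin, ...], "gripper": [gripper, ...]}. A call has 1 to 8 rows; each row shifts and turns the commanded pose from where the row before left it; what a row does not reach is not made up. A row lasts 1/10 s, in which the tool goes at most 50 mm and 8.59 degrees, less where a joint would pass 70% of its speed; a pose out of reach is approached as far as the arm can. A call is refused whole if a number of a shift passes 50 or a number of a turn 0.15, either way. A call with a gripper value outside its range is refused whole. The fingers move at their own pace and stop on an object; FORCE is the grip in N (left out, the last holds). Time passes only in rows, so rows that do not move let the fingers close. It gives the time, the measured TCP pose, the force, the opening and the grip force at its end, in the units of the state.
- get_state(): the state, without advancing time (a new reading comes with each control period).
- cams.grab_frame(name): name is "side" or "top"; returns a dict with "img" (384x512x3 uint8, red, green, blue), "mtx" (3x3 intrinsics, pixels), "R" (3x3) and "t" (3): a world point X has camera coordinates R X + t. Camera axes: x right, y down, z forward; pixel columns grow to the right and rows downward; lengths in m; the calibration is good to about 2 mm. A picture is of the moment at which its call begins. There is no depth.
- arm.job_done(): hands the job in; it is judged then, once.
Trained networks look in the newest picture that a camera, given by its name, has taken for a name from the list of things; names that differ only in an ending like _2 or _b are one class to them, and where a whole thing is asked for, a point or a joint stands for the part that bears it (a point fixed in the world has none). Each returns a list of dicts, best first, with "confidence" (0 to 1); they miss things now and then, are a little off and sometimes report something else, mostly with a low value. They report only what shows in the picture. A call takes as long as a camera call. They do not tell look-alikes from the thing itself.
- nets.search_frame(camera, label): "centre" ([x, y, z] in m, in world coordinates, good to about 4 mm: the middle of the surface that is visible of it).
- nets.pinpoint(camera, label): "centre" ([x, y, z] in m, in world coordinates, good to about 4 mm: a listed point, or the origin of a listed thing).
The state is a dict: "t": time; "q": joint angles; "qd": joint speeds; "joint_efforts": joint torques, N m; "eef_pos": TCP position; "ee_rot": TCP orientation; "force": force on the tool from outside, world axes, zero at the start; "moment": the same for the moment, N m; "width": finger opening in m; "gripper_force": force on a finger pad.
Only numpy, scipy, OpenCV 4.12 (cv2) and the standard library are available. Lean on these libraries where they do the work, as an engineer would, in place of code of your own. Each camera call takes 0.05 s, during which the arm holds its last target. There are 200 camera calls.

## Working session

There is one attempt and no reset: what is moved stays moved. The work goes in short steps, Python scripts to look and compute and a shell command to move; the robot and the scene stay as the last step left them, time stands still between calls to the robot, and variables do not carry over. Pictures are saved under pics/ and viewed, at most 10 in all, crops included, and the job is handed in when it is done.

```bash
mkdir -p pics; python3 - <<'E'
from station import get_state,cams,arm,nets
import cv2,numpy as np
for n in("top","side"):
    f=cams.grab_frame(n);cv2.imwrite(f"pics/{n}0.png",cv2.resize(f["img"][:,:,::-1],(800,600)))
    print(n,f["mtx"].tolist(),(-f["R"].T@f["t"]).round(3),f["R"].round(3).tolist())
    for l in("case","lid_hinge","lid_handle","bar_mid","bar_long","forceps","beaker_mid","crucible"):
        print(l,[(np.round(d["centre"],3).tolist(),round(d["confidence"],2)) for d in nets.pinpoint(n,l)][:4])
s=get_state();print(s["t"],s["eef_pos"],s["ee_rot"],s["width"],arm.grasp_offset)
E
```

```text
top [[431.5088634245296, 0.0, 252.44524084245106], [0.0, 431.5088634245296, 189.27645853487152], [0.0, 0.0, 1.0]] [ 0.468 -0.002  1.055] [[-0.0, -1.0, 0.002], [-0.998, -0.0, -0.057], [0.057, -0.002, -0.998]]
case [([0.58, 0.047, 0.002], 0.58)]
lid_hinge [([0.664, 0.033, 0.032], 0.86)]
lid_handle [([0.464, 0.064, 0.064], 0.93)]
bar_mid [([0.482, -0.316, 0.009], 0.94), ([0.474, -0.195, 0.011], 0.81)]
bar_long [([0.563, 0.328, 0.014], 0.68), ([0.358, -0.033, 0.013], 0.58)]
forceps [([0.324, 0.222, -0.002], 0.67)]
beaker_mid [([0.724, 0.226, -0.004], 0.57)]
crucible [([0.703, -0.206, 0.002], 0.71)]
side [[371.2957549768964, 0.0, 257.0194368548451], [0.0, 371.2957549768964, 189.43193422923943], [0.0, 0.0, 1.0]] [0.148 0.604 0.618] [[-0.84, -0.543, 0.018], [-0.354, 0.522, -0.776], [0.412, -0.658, -0.631]]
case [([0.587, 0.051, 0.0], 0.63)]
lid_hinge [([0.665, 0.033, 0.038], 0.68), ([0.482, -0.313, 0.015], 0.43)]
lid_handle [([0.461, 0.066, 0.07], 0.82)]
bar_mid [([0.486, -0.318, 0.016], 0.55), ([0.474, -0.191, 0.009], 0.55)]
bar_long [([0.354, -0.03, 0.013], 0.91), ([0.56, 0.327, 0.012], 0.75), ([0.58, -0.015, 0.006], 0.17)]
forceps []
beaker_mid [([0.72, 0.226, 0.001], 0.76)]
crucible [([0.707, -0.21, 0.004], 0.61)]
0.9 [ 0.17141016 -0.65284816  0.22658581] [-3.14154031e+00  4.64884051e-05 -2.88483211e+00] 0.08771262682895009 0.0188
```

View pics/top0.png

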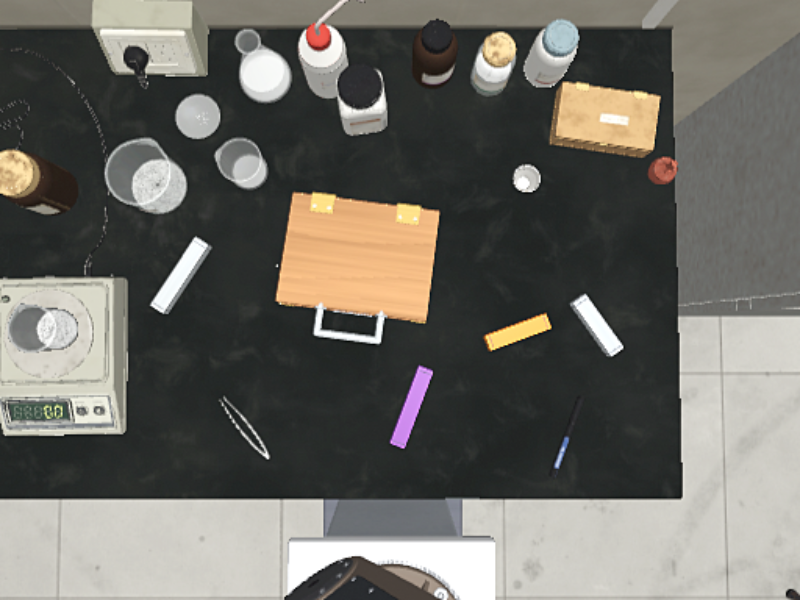

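View pics/side0.png

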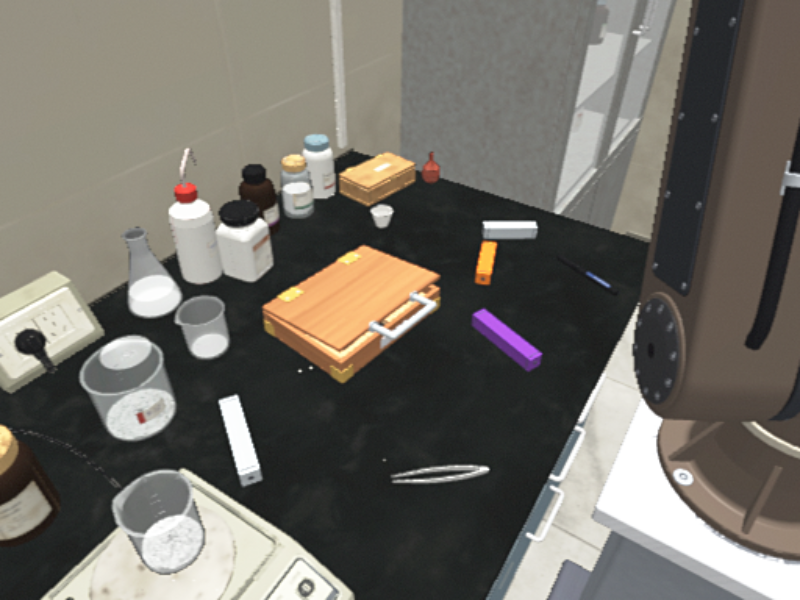

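```bash
cat > h.py <<'E'
from station import get_state,cams,arm,nets
import cv2,numpy as np
from scipy.optimize import minimize
S=4
def grab(): return {n:cams.grab_frame(n) for n in("top","side")}
def proj(f,P):
    c=np.asarray(P)@f["R"].T+f["t"];p=c@f["mtx"].T;return p[:,:2]/p[:,2:]
def box(L,W,z0,z1): return np.array([[a*L/2,b*W/2,z] for a in(-1,1) for b in(-1,1) for z in(z0,z1)])
def place(B,x,y,a): 
    c,s=np.cos(a),np.sin(a);return B@np.array([[c,s,0],[-s,c,0],[0,0,1]])+[x,y,0]
def sil(f,parts):
    m=np.zeros((384*S,512*S),np.uint8)
    for P in parts: cv2.fillConvexPoly(m,cv2.convexHull(((proj(f,P)+.5)*S*16).astype(np.int32)),1,shift=4)
    return m
def fit(fr,masks,model,x0,step):
    M={n:cv2.resize(m.astype(np.uint8),None,fx=S,fy=S,interpolation=0) for n,m in masks.items()}
    def cost(p):
        c=0
        for n in M:
            m=sil(fr[n],model(p));c+=1-(m&M[n]).sum()/(m|M[n]).sum()
        return c/len(M)
    x0=np.array(x0,float);sx=np.vstack([x0]+[x0+np.eye(len(x0))[i]*step[i] for i in range(len(x0))])
    r=minimize(cost,x0,method="Nelder-Mead",options=dict(initial_simplex=sx,xatol=1e-4,fatol=1e-5,maxiter=300));return r.x,r.fun
def bright(f,x,y,r,z=.012,lo=110):
    im=f["img"].astype(int);m=(im.min(2)>lo)&(im.max(2)-im.min(2)<45)
    k=np.zeros(m.shape,np.uint8);p=proj(f,[[x,y,z]])[0];cv2.circle(k,tuple(int(v) for v in p),r,1,-1)
    n,l,st,c=cv2.connectedComponentsWithStats((m&(k>0)).astype(np.uint8))
    return l==1+np.argmax(st[1:,4])
def lidbox(th,*dim):
    B=dim[0]-[84,0,40] if False else dim[0]-np.array([.084,0,.04])
    c,s=np.cos(th),np.sin(th);return B@np.array([[c,0,-s],[0,1,0],[s,0,c]])+np.array([.084,0,.04])
def casemodel(p): return [place(box(.168,.224,0,.04),*p[:3]),place(lidbox(p[3],box(.168,.224,.04,.048)),*p[:3])]
E
cat > m.py <<'E'
from h import *
fr=grab()
for nm,L,x,y,a in(("mid",.1,.484,-.317,.5),("long",.125,.562,.328,-.5)):
    mk={n:bright(fr[n],x,y,45) for n in fr}
    for k in (["top","side"],["top"],["side"]):
        r,c=fit(fr,{n:mk[n] for n in k},lambda p:[place(box(L,.024,0,.024),*p)],[x,y,a],[.005,.005,.1]);print(nm,k,r.round(4),round(c,3))
mk={}
for n in fr:
    hsv=cv2.cvtColor(fr[n]["img"],cv2.COLOR_RGB2HSV);m=((hsv[...,0]>5)&(hsv[...,0]<28)&(hsv[...,1]>70)&(hsv[...,2]>60))
    k=np.zeros(m.shape,np.uint8);p=proj(fr[n],[[.58,.047,.03]])[0];cv2.circle(k,tuple(int(v) for v in p),75,1,-1)
    q,l,st,c=cv2.connectedComponentsWithStats((m&(k>0)).astype(np.uint8));mk[n]=l==1+np.argmax(st[1:,4])
r,c=fit(fr,mk,casemodel,[.58,.047,-.157,.1],[.005,.005,.05,.05]);print("case",r.round(4),round(c,3))
h=place(lidbox(r[3],np.array([[-.122,0,.044]])),*r[:3]);print("handle",h.round(4))
ims=[]
for n in fr:
    I=fr[n]["img"][:,:,::-1].copy()
    for P in [place(lidbox(r[3],np.array([[-.122,-.045,.044],[-.122,.045,.044]])),*r[:3])]:
        for u in proj(fr[n],P): cv2.circle(I,tuple(int(v) for v in u),1,(0,0,255),-1)
    for P in casemodel(r): cv2.polylines(I,[cv2.convexHull(proj(fr[n],P).astype(np.int32))],True,(255,0,0))
    ims.append(I)
a=cv2.resize(ims[0][120:300,80:430],(800,411))
cv2.imwrite("pics/m.png",np.vstack([a[:, :800],]));cv2.imwrite("pics/s.png",cv2.resize(ims[1][130:330,120:370],(700,560)))
E
python3 m.py
```

```text
mid ['top', 'side'] [ 0.4823 -0.3162  0.6141] 0.536
mid ['top'] [ 0.4823 -0.3162  0.6141] 0.072
mid ['side'] [ 0.484 -0.317  0.5  ] 1.0
long ['top', 'side'] [ 0.5602  0.3266 -0.5653] 0.08
long ['top'] [ 0.56    0.3277 -0.5718] 0.067
long ['side'] [ 0.5606  0.3254 -0.5703] 0.065
case [ 0.5857  0.0501 -0.1285  0.1249] 0.072
handle [[0.4668 0.0654 0.0696]]
```

View pics/m.png

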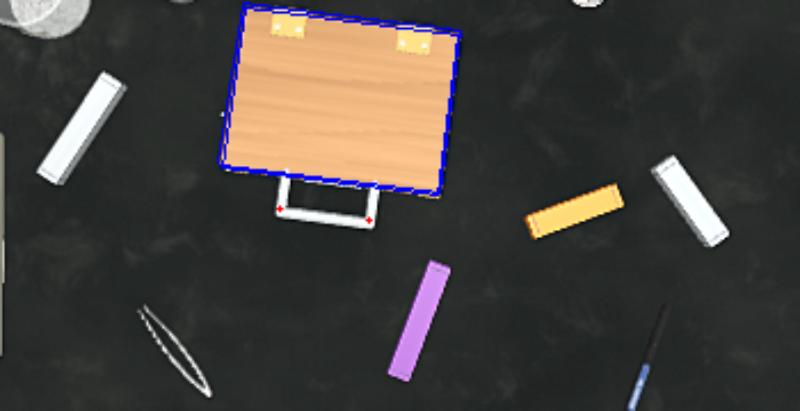

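The white bar at (690,200) is bar_mid and the orange one at (575,210) is its look-alike. The white bar at (82,128) is bar_long and the purple one at (419,320) is its look-alike. The bright steel colour and the sides (left and right of the case) match the description. The lid starts slightly ajar, about 0.12 rad. Moving above the handle.

```bash
python3 -m creep '{"translation":[[18,45,-3],[18,45,-3],[18,45,-3],[18,45,-3],[18,45,-3],[18,45,-3],[18,45,-3],[18,45,-3]],"spin":[0.073,0.073,0.073,0.073,0.073,0.073,0.073,0.073],"gripper":[0.27,0.27,0.27,0.27,0.27,0.27,0.27,0.27]}' 25; python3 -m creep '{"translation":[[18,45,-5],[18,45,-5],[18,45,-5],[18,45,-5],[18,45,-5],[18,45,-5],[18,45,-5],[18,40,-5]],"spin":[0.073,0.073,0.073,0.073,0.073,0.073,0.073,0.073],"gripper":[0.27,0.27,0.27,0.27,0.27,0.27,0.27,0.27]}'
```

```text
t: 1.8
eef_pos: [0.3158, -0.2912, 0.2028]
ee_rot: [-3.141, 0.0, -2.298]
force: [1.4, 0.3, 0.4]
width: 0.0295
gripper_force: 0.0
t: 2.6
eef_pos: [0.4599, 0.0646, 0.1629]
ee_rot: [-3.141, 0.001, -1.713]
force: [1.5, -1.3, 1.0]
width: 0.0238
gripper_force: 0.0
```

```bash
python3 - <<'E'
from h import *
s=get_state();print(s["t"],s["eef_pos"],s["ee_rot"],s["width"],s["q"],s["force"])
E
```

```text
2.6 [0.4599288  0.06461616 0.16285715] [-3.14050204e+00  7.84949404e-04 -1.71262667e+00] 0.023757501055310958 [ 5.65385849e-01  6.23952786e-02 -5.28705834e-01  1.34886126e-04
 -9.78356163e-01 -7.07291868e-01] [ 1.48492129 -1.29909962  1.0496401 ]
```

```bash
python3 -m creep '{"translation":[[3.5,1,-25],[0,0,-30],[0,0,-30],[0,0,-22],[0,0,0],[0,0,0],[0,0,0],[0,0,0]],"spin":[0,0,0,0,0,0,0,0],"gripper":[0.27,0.27,0.27,0.27,0.27,0,0,0]}' 25; python3 - <<'E'
from h import *
fr=grab()
a=cv2.resize(fr["side"]["img"][130:290,150:330,::-1],(675,600));cv2.imwrite("pics/g1.png",a)
s=get_state();print(s["width"],s["force"],s["gripper_force"])
E
```

```text
t: 3.4
eef_pos: [0.4639, 0.0636, 0.057]
ee_rot: [-3.139, 0.002, -1.717]
force: [1.1, 0.4, 0.9]
width: 0.0091
gripper_force: 25.0
0.009018508913105017 [0.58784269 0.40731596 0.70763674] 24.994941651821136
```

View pics/g1.png

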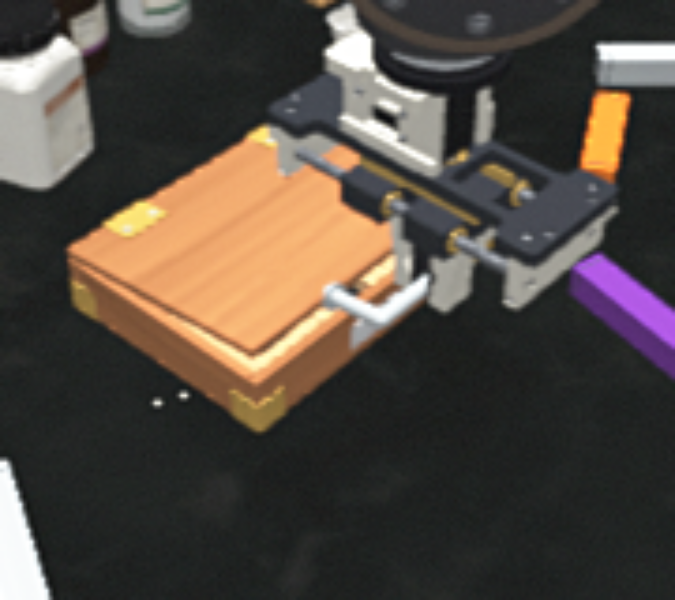

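```bash
python3 -m creep '{"translation":[[5.5,-0.8,26.2],[8.8,-1.2,25.2],[12,-1.6,23.9],[15,-2,22.1],[17.6,-2.4,19.9],[20.1,-2.7,17.4],[0,0,0]],"spin":[0,0,0,0,0,0,0],"gripper":[0,0,0,0,0,0,0]}' 25
```

```text
t: 4.2
eef_pos: [0.5411, 0.0526, 0.1949]
ee_rot: [3.14, 0.0, -1.716]
force: [-25.6, 7.8, 34.0]
width: 0.0089
gripper_force: 25.1
```

```bash
python3 -m creep '{"translation":[[20.6,-3,18.5],[24.1,-3.3,12.1],[25.5,-3.5,8.8],[0,0,0]],"spin":[0,0,0,0],"gripper":[0,0,0,0]}' 20
```

```text
t: 4.6
eef_pos: [0.6152, 0.0424, 0.2325]
ee_rot: [-3.138, 0.001, -1.717]
force: [-0.5, 1.5, 10.5]
width: 0.0091
gripper_force: 20.0
```

Forces are low, so I'll continue the arc.

```bash
python3 -m creep '{"translation":[[26.4,-3.6,6.5],[26.9,-3.7,2.5],[26.9,-3.7,-1],[0,0,0],[0,0,0]],"spin":[0,0,0,0,0],"gripper":[0,0,0,0,0]}' 20; python3 - <<'E'
from h import *
fr=grab()
cv2.imwrite("pics/o1.png",np.hstack([cv2.resize(fr["top"]["img"][90:240,150:320,::-1],(420,370)),cv2.resize(fr["side"]["img"][100:270,120:300,::-1],(380,370))]))
E
```

```text
t: 5.1
eef_pos: [0.6936, 0.0316, 0.2384]
ee_rot: [-3.139, 0.001, -1.717]
force: [3.5, 0.7, 2.9]
width: 0.0092
gripper_force: 20.0
```

View pics/o1.png

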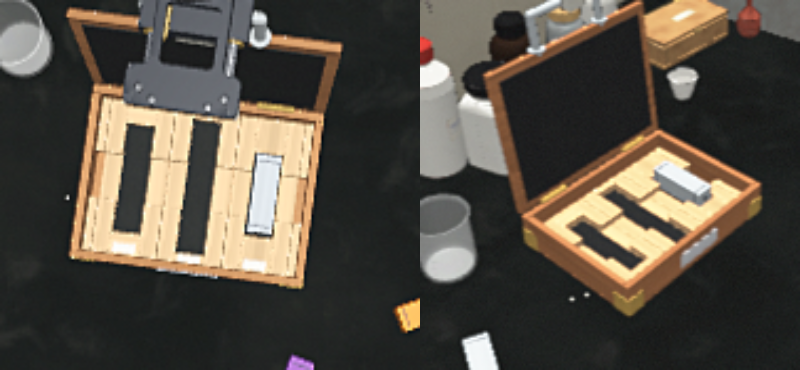

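```bash
python3 -m creep '{"translation":[[0,0,0],[0,0,0],[0,0,25],[0,0,30],[-25,-30,10],[-35,-30,0],[-30,-38,0],[-30,-38,0]],"spin":[0,0,0,0,-0.07,-0.07,-0.1,-0.1],"gripper":[0.27,0.27,0.27,0.27,0.4,0.5,0.6,0.6]}' 20;  python3 -m creep '{"translation":[[-25,-40,-20],[-20,-40,-25],[-15,-40,-25],[-13,-40,-25],[-9,-30,-25],[-8,-22,-25],[0,0,-25],[0,0,0]],"spin":[-0.1,-0.1,-0.1,-0.1,-0.08,0,0,0],"gripper":[0.6,0.6,0.6,0.6,0.6,0.6,0.6,0.6]}'
cat > n.py <<'E'
from h import *
fr=grab()
for n in fr:
    for l in("nest_mid","nest_long","nest_short","lid_hinge","lid_handle"):
        print(n,l,[(np.round(d["centre"],4).tolist(),round(d["confidence"],2)) for d in nets.pinpoint(n,l)][:2])
# short bar and dark slots
f=fr["top"];im=f["img"].astype(int)
dark=((im.max(2)<60)).astype(np.uint8)
C=np.array(proj(f,place(box(.152,.205,.02,.0201),.5857,.0501,-.1285)))
roi=np.zeros(dark.shape,np.uint8);cv2.fillConvexPoly(roi,cv2.convexHull(C.astype(np.int32)),1)
nn,l,st,c=cv2.connectedComponentsWithStats(dark&roi)
def unproj(u,z):
    r=f["R"].T@np.linalg.inv(f["mtx"])@np.r_[u,1];o=-f["R"].T@f["t"];return o+r*(z-o[2])/r[2]
for i in range(1,nn):
    if st[i,4]>150:
        ys,xs=np.where(l==i);P=np.array([unproj([x,y],.015)[:2] for x,y in zip(xs,ys)],np.float32)
        R=cv2.minAreaRect(P);print(st[i].tolist(),np.round(P.mean(0),4),[np.round(v,4) for v in R])
s=get_state();print(s["t"],s["eef_pos"],s["ee_rot"])
I=f["img"][:,:,::-1][100:240,160:300];cv2.imwrite("pics/n.png",cv2.resize(I,(600,600)))
E
python3 n.py
```

```text
t: 6.0
eef_pos: [0.5698, -0.1051, 0.3024]
ee_rot: [3.14, -0.0, -2.06]
force: [0.7, -1.3, -0.7]
width: 0.0492
gripper_force: 0.0
t: 6.8
eef_pos: [0.4798, -0.3138, 0.1301]
ee_rot: [3.135, -0.004, -2.539]
force: [-1.1, 0.3, -0.7]
width: 0.0527
gripper_force: 0.0
top nest_mid [([0.5905, 0.1112, 0.0075], 0.92)]
top nest_long [([0.579, 0.0516, 0.0075], 0.62)]
top nest_short [([0.5768, -0.0196, 0.0064], 0.64)]
top lid_hinge [([0.6652, 0.0361, 0.035], 0.86)]
top lid_handle [([0.6927, 0.0354, 0.2416], 0.9)]
side nest_mid [([0.5953, 0.1146, 0.0027], 0.85)]
side nest_long [([0.586, 0.0487, 0.0033], 0.82)]
side nest_short [([0.5788, -0.0134, 0.0089], 0.77)]
side lid_hinge [([0.668, 0.0326, 0.0374], 0.65), ([0.5862, 0.0483, 0.0082], 0.44)]
side lid_handle [([0.6908, 0.033, 0.2442], 0.75), ([0.6676, 0.0345, 0.0412], 0.64)]
[221, 138, 18, 55, 400] [0.5848 0.0511] [array([0.5858, 0.0507]), array([0.0254, 0.13  ]), np.float64(82.5684)]
[196, 140, 16, 44, 337] [0.5958 0.1141] [array([0.594 , 0.1136]), array([0.0254, 0.1048]), np.float64(82.5873)]
7.4 [ 0.48356491 -0.31426921  0.13408426] [-3.14125038e+00  3.48306074e-04 -2.53649715e+00]
```

View pics/n.png

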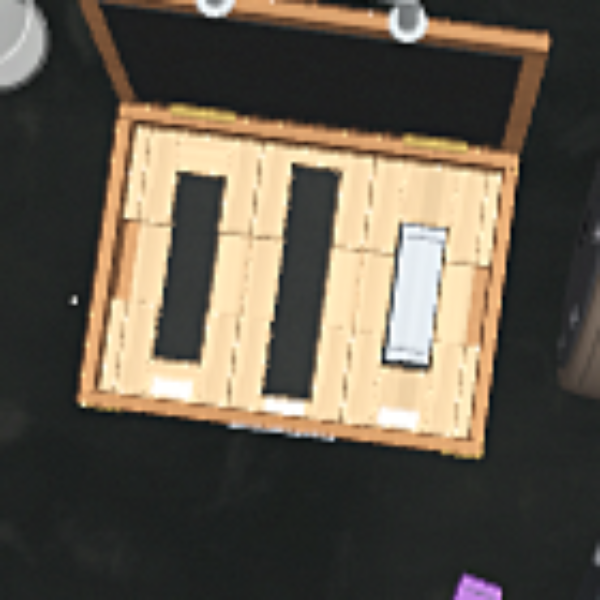

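```bash
python3 -m creep '{"translation":[[-1.3,-2,-30],[0,0,-35],[0,0,-35],[0,0,-20],[0,0,-9],[0,0,0],[0,0,0],[0,0,0]],"spin":[0.009,0,0,0,0,0,0,0],"gripper":[0.6,0.6,0.6,0.6,0.6,0.6,0,0]}' 40; python3 -m creep '{"translation":[[0,0,0],[0,0,0],[0,0,0],[0,0,30],[0,0,40],[0,0,40]],"spin":[0,0,0,0,0,0],"gripper":[0,0,0,0,0,0]}' 40; python3 - <<'E'
from h import *
s=get_state();print(s["eef_pos"],s["ee_rot"],s["width"],s["force"])
E
```

```text
t: 8.2
eef_pos: [0.4831, -0.3167, 0.0061]
ee_rot: [-3.14, 0.001, -2.528]
force: [-0.5, 0.0, -0.7]
width: 0.0416
gripper_force: 0.0
t: 8.8
eef_pos: [0.481, -0.316, 0.115]
ee_rot: [3.139, -0.001, -2.528]
force: [1.4, -0.6, -3.5]
width: 0.0238
gripper_force: 40.0
[ 0.48103482 -0.31600148  0.1149826 ] [ 3.13932517e+00 -1.44156646e-03 -2.52811225e+00] 0.023841886374496284 [ 1.44216834 -0.56720714 -3.48667763]
```

```bash
python3 -m creep '{"translation":[[9,30,0],[9,36,0],[9,36,0],[9,36,0],[9,36,0],[10,36,0],[10,36,0],[10,36,0]],"spin":[-0.062,-0.062,-0.062,-0.062,-0.062,-0.062,-0.062,-0.062]
,"gripper":[0,0,0,0,0,0,0,0]}' 40; python3 -m creep '{"translation":[[10,40,0],[10,40,0],[10,40,-15],[8,27,-15],[0,0,0],[0,0,0]],"spin":[-0.062,-0.062,-0.062,-0.061,0,0],"gripper":[0,0,0,0,0,0]}' 40; cat > b.py <<'E'
from h import *
import sys
L=float(sys.argv[1]);g=float(sys.argv[2])
s=get_state();p=s["eef_pos"];y=s["ee_rot"][2];print(s["t"],p,s["ee_rot"],s["width"],s["force"])
fr=grab();z=p[2]-g
for k in(["top","side"],["side"],["top"]):
  try:
    mk={n:bright(fr[n],p[0],p[1],45,z+.012,130) for n in k}
    B=lambda q:[place(box(L,.024,z,z+.024),*q)]
    r,c=fit(fr,mk,B,[p[0],p[1],y],[.005,.005,.05]);print(k,r.round(4),round(c,3))
  except Exception as e: print(k,e)
I=[cv2.resize(fr["top"]["img"][90:250,150:310,::-1],(400,400)),cv2.resize(fr["side"]["img"][100:260,140:300,::-1],(400,400))]
cv2.imwrite(sys.argv[3],np.hstack(I))
E
python3 b.py .1 .006 pics/b1.png
```

```text
t: 9.6
eef_pos: [0.5566, -0.0329, 0.1143]
ee_rot: [3.141, -0.001, -3.027]
force: [1.7, -0.3, -4.7]
width: 0.0237
gripper_force: 40.0
t: 10.2
eef_pos: [0.5941, 0.1129, 0.0834]
ee_rot: [-3.14, -0.002, 3.014]
force: [0.1, -0.4, -3.3]
width: 0.0234
gripper_force: 40.0
10.2 [0.59410493 0.11290535 0.08344061] [-3.14018538e+00 -2.41618288e-03  3.01397918e+00] 0.02343452008448428 [ 0.05899895 -0.42372215 -3.2684441 ]
['top', 'side'] [0.586  0.0967 2.502 ] 0.598
['side'] [0.6034 0.0761 2.2702] 0.572
['top'] [0.5948 0.1139 3.0097] 0.801
```

View pics/b1.png

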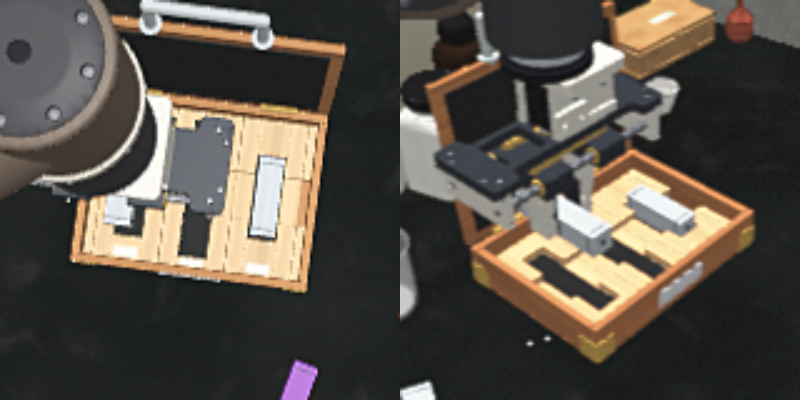

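```bash
python3 -m creep '{"translation":[[0.2,0.8,-20],[0,0,-20],[0,0,-12],[0,0,-5],[0,0,-5],[0,0,0]],"spin":[-0.002,0,0,0,0,0],"gripper":[0,0,0,0,0,0]}' 40
```

```text
t: 10.9
eef_pos: [0.5954, 0.1131, 0.0228]
ee_rot: [-3.142, 0.0, 3.01]
force: [-0.9, -0.1, -4.1]
width: 0.0238
gripper_force: 40.0
```

```bash
python3 -m creep '{"translation":[[0,0,-3],[0,0,-3],[0,0,0]],"spin":[0,0,0],"gripper":[0,0,0]}' 40
```

```text
t: 11.2
eef_pos: [0.5952, 0.1134, 0.0166]
ee_rot: [3.142, -0.0, 3.01]
force: [-0.1, 0.3, -4.1]
width: 0.0237
gripper_force: 40.0
```

```bash
python3 -m creep '{"translation":[[0,0,-1.2],[0,0,0],[0,0,0],[0,0,0],[0,0,20],[0,0,35],[0,0,40]],"spin":[0,0,0,0,0,0,0],"gripper":[0,0,0.35,0.35,0.35,0.35,0.6]}' 40; python3 -m creep '{"translation":[[0,20,20],[-5,40,10],[-5,40,0],[-5,40,0],[-5,38,0],[-5,28,0],[-5,8,0],[-4,0,0]],"spin":[0.15,0.15,0.15,0.15,0.15,0.15,0.15,0.15],"gripper":[0.6,0.6,0.6,0.6,0.6,0.6,0.6,0.6]}' 40;  python3 -m creep '{"translation":[[0,0,0],[0,0,0],[0,0,0],[0,0,0],[0,0,0],[0,0,0],[0,0,0],[0,0,0]],"spin":[0.15,0.15,0.15,0.15,0.15,0.15,0.15,0.15],"gripper":[0.6,0.6,0.6,0.6,0.6,0.6,0.6,0.6]}'; python3 - <<'E'
from h import *
fr=grab()
for k in(["top","side"],["side"],["top"]):
    mk={n:bright(fr[n],.594,.114,30,.022) for n in k}
    r,c=fit(fr,mk,lambda q:[place(box(.1,.024,.01,.034),*q)],[.594,.114,-.13],[.005,.005,.05]);print(k,r.round(4),round(c,3))
s=get_state();print(s["q"])
I=[cv2.resize(fr["top"]["img"][100:240,150:310,::-1],(400,350)),cv2.resize(fr["side"]["img"][130:270,140:300,::-1],(400,350))]
cv2.imwrite("pics/c1.png",np.hstack(I))
E
```

```text
t: 11.9
eef_pos: [0.5948, 0.1131, 0.1111]
ee_rot: [-3.14, -0.001, 3.011]
force: [1.5, 0.8, 0.2]
width: 0.0342
gripper_force: 0.0
t: 12.7
eef_pos: [0.5611, 0.3293, 0.1408]
ee_rot: [-3.141, 0.001, -2.065]
force: [0.3, -0.5, 0.1]
width: 0.0523
gripper_force: 0.0
t: 13.5
eef_pos: [0.5616, 0.3275, 0.1411]
ee_rot: [-3.141, -0.0, -0.866]
force: [0.1, 0.1, 0.7]
width: 0.0526
gripper_force: 0.0
['top', 'side'] [ 0.5965  0.1148 -0.1286] 0.222
['side'] [ 0.5978  0.1128 -0.1398] 0.297
['top'] [ 0.5967  0.1159 -0.1352] 0.11
[ 8.27655057e-01  3.80029817e-01 -1.60107220e-01  2.07752656e-04
 -1.02977929e+00 -1.27366615e-01]
```

View pics/c1.png

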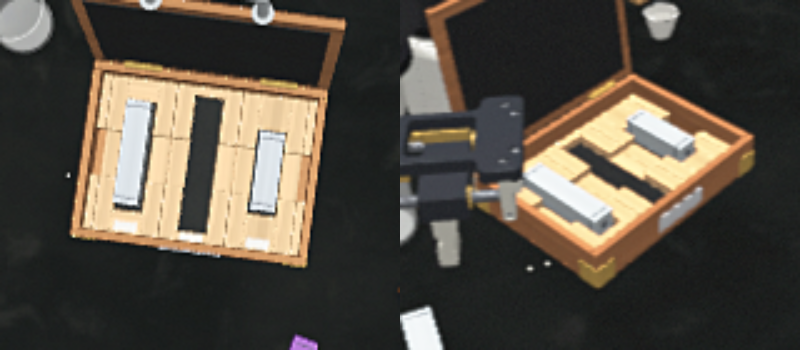

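```bash
python3 -m creep '{"translation":[[5.4,-5.2,-25],[0,0,-30],[0,0,-20],[0,0,-15],[0,0,-10],[0,0,0]],"spin":[0.149,0.149,0,0,0,0],"gripper":[0.6,0.6,0.6,0.6,0.6,0.6]}' 50
```

```text
t: 14.2
eef_pos: [0.5663, 0.3218, 0.0394]
ee_rot: [3.14, 0.0, -0.577]
force: [0.1, 0.3, -0.2]
width: 0.0527
gripper_force: 0.0
```

```bash
python3 -m creep '{"translation":[[0,0,-10],[0,0,-10],[0,0,-10],[0,0,0]],"spin":[0,0,0,0],"gripper":[0.6,0.6,0.6,0.6]}' 50
```

```text
t: 14.6
eef_pos: [0.5658, 0.3214, 0.0088]
ee_rot: [3.139, 0.001, -0.575]
force: [-0.3, -0.4, -0.3]
width: 0.0529
gripper_force: 0.0
```

```bash
python3 -m creep '{"translation":[[0,0,0],[0,0,0],[0,0,0],[0,0,0],[0,0,20],[0,0,35],[0,0,40],[0,0,0]],"spin":[0.005,0,0,0,0,0,0,0],"gripper":[0,0,0,0,0,0,0,0]}' 50
```

```text
t: 15.4
eef_pos: [0.5693, 0.3242, 0.1113]
ee_rot: [-3.133, -0.003, -0.569]
force: [1.6, 1.3, -4.8]
width: 0.0234
gripper_force: 49.9
```

```bash
python3 -m creep '{"translation":[[3,-28,0],[3,-40,0],[3,-40,0],[3,-40,0],[3,-40,0],[3,-40,0],[3,-30,0],[3,-15,0]],"spin":[0.055,0.055,0.055,0.055,0.055,0.055,0.055,0.054],"gripper":[0,0,0,0,0,0,0,0]}' 50; python3 -m creep '{"translation":[[0,0,-15],[0,0,-15],[0,0,0],[0,0,0]],"spin":[0,0,0,0],"gripper":[0,0,0,0]}' 50; python3 b.py .125 .009 pics/b2.png
```

```text
t: 16.2
eef_pos: [0.5891, 0.0464, 0.1041]
ee_rot: [3.141, 0.003, -0.131]
force: [0.4, -0.2, -5.2]
width: 0.0232
gripper_force: 49.9
t: 16.6
eef_pos: [0.59, 0.049, 0.0748]
ee_rot: [3.141, 0.002, -0.131]
force: [0.7, 1.0, -5.1]
width: 0.0233
gripper_force: 49.9
16.6 [0.58999738 0.04896201 0.07480288] [ 3.14067046e+00  1.79260501e-03 -1.30894297e-01] 0.023287225633724103 [ 0.73943751  0.99483606 -5.12976075]
['top', 'side'] [ 0.58    0.0535 -0.0929] 0.835
['side'] [ 0.59    0.049  -0.1309] 1.0
['top'] [ 0.58    0.0535 -0.0929] 0.671
```

View pics/b2.png

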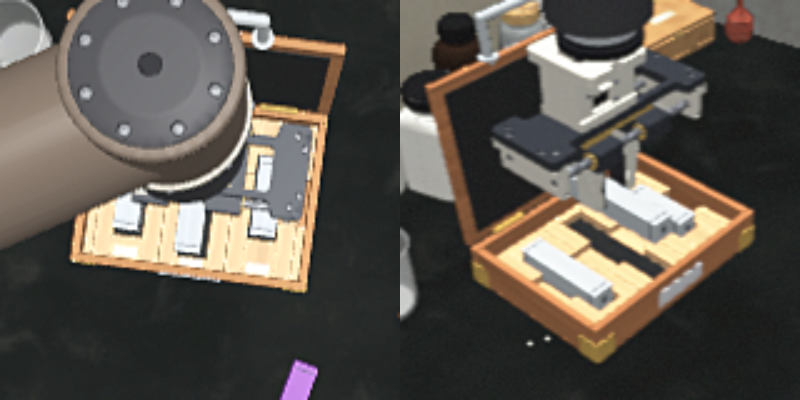

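```bash
python3 -m creep '{"translation":[[3.3,0.2,-20],[0,0,-15],[0,0,-8],[0,0,-5],[0,0,0]],"spin":[0.001,0,0,0,0],"gripper":[0,0,0,0,0]}' 50
```

```text
t: 17.2
eef_pos: [0.5939, 0.0493, 0.0274]
ee_rot: [3.141, 0.0, -0.13]
force: [-0.3, -0.4, -6.4]
width: 0.0234
gripper_force: 49.9
```

Bar bottom is at about 0.018, below deck level, with no contact. I'll continue to the floor (TCP about 0.019).

```bash
python3 -m creep '{"translation":[[0,0,-3],[0,0,-3],[0,0,-2],[0,0,-1],[0,0,0]],"spin":[0,0,0,0,0],"gripper":[0,0,0,0,0]}' 50
```

```text
t: 17.7
eef_pos: [0.5946, 0.0494, 0.0225]
ee_rot: [-3.142, -0.002, -0.128]
force: [-12.8, -2.3, 28.3]
width: 0.0231
gripper_force: 50.0
```

```bash
python3 -m creep '{"translation":[[0,0,4],[0,0,4],[-2.5,0.3,0],[0,0,0]],"spin":[0,0,0,0],"gripper":[0,0,0,0]}' 50; python3 -m creep '{"translation":[[0,0,-3],[0,0,-2],[0,0,0]],"spin":[0,0,0],"gripper":[0,0,0]}' 50;  python3 -m creep '{"translation":[[0,0,-1.5],[0,0,0]],"spin":[0,0],"gripper":[0,0]}' 50
```

```text
t: 18.1
eef_pos: [0.5919, 0.0496, 0.0267]
ee_rot: [-3.141, -0.001, -0.13]
force: [1.4, -3.4, -3.8]
width: 0.0233
gripper_force: 49.9
t: 18.4
eef_pos: [0.5917, 0.0497, 0.0227]
ee_rot: [3.141, -0.0, -0.129]
force: [-3.6, -2.7, 10.8]
width: 0.0234
gripper_force: 50.0
t: 18.6
eef_pos: [0.5918, 0.0497, 0.0225]
ee_rot: [3.141, -0.001, -0.128]
force: [-10.7, -2.7, 23.6]
width: 0.0233
gripper_force: 50.0
```

```bash
python3 -m creep '{"translation":[[0,0,1],[0,0,0],[0,0,0],[0,0,0],[0,0,0],[0,0,20],[0,0,35],[0,0,40]],"spin":[0,0,0,0,0,0,0,0],"gripper":[0,0.33,0.33,0.33,0.33,0.33,0.33,0.33]}' 50; python3 -m creep '{"translation":[[-30,0,40],[-40,0,40],[-45,0,20],[-45,0,0],[0,0,0],[0,0,0],[0,0,0],[0,0,0]],"spin":[-0.15,-0.15,-0.15,-0.15,-0.15,-0.15,-0.15,-0.15],"gripper":[0.27,0.27,0.27,0.27,0.27,0.27,0.27,0.27]}'; python3 - <<'E'
from h import *
fr=grab()
for nm,L,x,y in(("mid",.1,.5945,.1137),("long",.125,.5857,.0502),("short",.075,.577,-.0133)):
    for z in(.01,.016):
        mk={n:bright(fr[n],x,y,30,.022) for n in fr if n=="side"}
        try:
            r,c=fit(fr,mk,lambda q:[place(box(L,.024,z,z+.024),*q)],[x,y,-.13],[.005,.005,.05]);print(nm,z,r.round(4),round(c,3))
        except Exception as e: print(e)
I=[cv2.resize(fr["top"]["img"][100:240,150:310,::-1],(400,350)),cv2.resize(fr["side"]["img"][160:270,160:285,::-1],(400,350))]
cv2.imwrite("pics/c2.png",np.hstack(I));s=get_state();print(s["eef_pos"],s["ee_rot"])
E
```

```text
t: 19.4
eef_pos: [0.5907, 0.0495, 0.1157]
ee_rot: [3.14, 0.003, -0.13]
force: [1.7, -0.0, 0.1]
width: 0.0287
gripper_force: 0.0
t: 20.2
eef_pos: [0.4361, 0.0499, 0.2116]
ee_rot: [-3.141, 0.0, -1.336]
force: [-0.4, 0.1, 0.3]
width: 0.0239
gripper_force: 0.0
mid 0.01 [ 0.597   0.1122 -0.1633] 0.145
mid 0.016 [ 0.5924  0.1181 -0.1383] 0.163
long 0.01 [ 0.5871  0.0495 -0.1429] 0.206
long 0.016 [ 0.5831  0.0549 -0.1632] 0.219
short 0.01 [ 0.577  -0.0133 -0.13  ] 1.0
short 0.016 [ 0.577  -0.0133 -0.13  ] 1.0
[0.43610437 0.04980683 0.21140323] [-3.14138659e+00  2.27747319e-04 -1.33198925e+00]
```

View pics/c2.png

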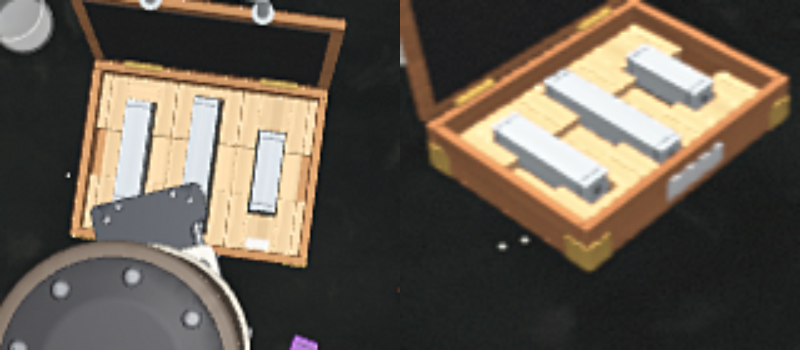

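```bash
python3 -m creep '{"translation":[[0,0,0],[20,0,0],[25,0,0],[25,0,0],[30,-1,-10],[30,-1,-20],[30,-1,-30],[19.5,-0.5,-45]],"spin":[0.15,0.15,0.15,0.15,0.15,0.15,0.15,0.152],"gripper":[0,0,0,0,0,0,0,0]}' 20; python3 -m creep '{"translation":[[0,0,-30],[0,0,-20],[0,0,-10],[0,0,0]],"spin":[0,0,0,0],"gripper":[0,0,0,0]}'
```

```text
t: 20.7
eef_pos: [0.4355, 0.0493, 0.1503]
ee_rot: [3.139, -0.001, -1.327]
force: [-0.0, -0.9, 0.8]
width: 0.0012
gripper_force: 0.0out of range; nothing moved
```

```bash
python3 -m creep '{"translation":[[10,0,0],[20,0,0],[25,0,0],[25,0,0],[30,-1,0],[30,-1,0],[25,-1,-20],[15,-0.5,-30]],"spin":[0.15,0.15,0.15,0.15,0.15,0.15,0.15,0.147],"gripper":[0,0,0,0,0,0,0,0]}' 20; python3 -m creep '{"translation":[[0,0,-30],[0,0,-20],[0,0,-10],[0,0,0]],"spin":[0,0,0,0],"gripper":[0,0,0,0]}'
```

```text
t: 21.5
eef_pos: [0.6204, 0.0467, 0.1036]
ee_rot: [-3.14, -0.006, -0.124]
force: [-0.4, -0.3, 0.4]
width: 0.0005
gripper_force: 0.0
t: 21.9
eef_pos: [0.616, 0.0461, 0.0408]
ee_rot: [3.141, 0.001, -0.132]
force: [0.0, 0.1, 0.1]
width: 0.0003
gripper_force: 0.0
```

```bash
python3 -m creep '{"translation":[[0,0,-3],[0,0,-3],[0,0,0]],"spin":[0,0,0],"gripper":[0,0,0]}'; python3 -m creep '{"translation":[[0,0,-1.5],[0,0,0]],"spin":[0,0],"gripper":[0,0]}'
```

```text
t: 22.2
eef_pos: [0.6165, 0.0464, 0.0362]
ee_rot: [-3.141, -0.001, -0.133]
force: [-0.6, 0.6, 0.2]
width: 0.0005
gripper_force: 0.0
t: 22.4
eef_pos: [0.6164, 0.0463, 0.0344]
ee_rot: [-3.141, -0.001, -0.133]
force: [0.0, 0.7, 0.7]
width: 0.0009
gripper_force: 0.5
```

```bash
python3 -m creep '{"translation":[[0,0,-1.2],[0,0,0]],"spin":[0,0],"gripper":[0,0]}'; python3 -m creep '{"translation":[[0,0,10],[-35,4.5,0],[-40,5.2,0],[0,0,-5],[0,0,-4],[0,0,-1],[0,0,-1],[0,0,0]],"spin":[0,0,0,0,0,0,0,0],"gripper":[0,0,0,0,0,0,0,0]}'
```

```text
t: 22.6
eef_pos: [0.6165, 0.0463, 0.0343]
ee_rot: [-3.141, -0.001, -0.132]
force: [-4.5, 1.5, 11.2]
width: 0.0004
gripper_force: 5.9
t: 23.4
eef_pos: [0.5413, 0.0561, 0.0341]
ee_rot: [3.141, 0.0, -0.132]
force: [-15.2, 5.0, 31.6]
width: 0.0004
gripper_force: 16.0
```

```bash
python3 -m creep '{"translation":[[0,0,40],[0,0,45],[0,0,45],[0,0,45],[0,0,45],[0,0,45],[20,0,15],[25,-5,0]],"spin":[0,0,-0.15,-0.15,-0.15,-0.15,-0.15,-0.15],"gripper":[0.1,0.27,0.27,0.27,0.27,0.27,0.27,0.27]}'; python3 -m creep '{"translation":[[25,-5,0],[25,-5,0],[25,-5,0],[20,-4,0],[12,-0.5,0],[0,0,0],[0,0,0]],"spin":[-0.15,-0.15,-0.15,-0.15,-0.085,0,0],"gripper":[0.27,0.27,0.27,0.27,0.27,0.27,0.27]}' 20; python3 - <<'E'
from h import *
s=get_state();print(s["eef_pos"],s["ee_rot"])
for n in grab():print([np.round(d["centre"],4) for d in nets.pinpoint(n,"lid_handle")][:2])
E
```

```text
t: 24.2
eef_pos: [0.5886, 0.0513, 0.3166]
ee_rot: [-3.134, -0.002, -1.038]
force: [-0.1, 0.8, -0.4]
width: 0.0238
gripper_force: 0.0
t: 24.9
eef_pos: [0.6935, 0.0311, 0.311]
ee_rot: [3.141, -0.0, -1.716]
force: [0.6, 1.0, 0.4]
width: 0.0236
gripper_force: 0.0
[0.69353597 0.03108492 0.31103148] [ 3.14078184e+00 -3.91248980e-04 -1.71633084e+00]
[array([0.6941, 0.0352, 0.2425])]
[array([0.6892, 0.0329, 0.246 ])]
```

```bash
python3 -m creep '{"translation":[[0,0,-30],[0,0,-30],[0,0,-14],[0,0,0],[0,0,0],[0,0,0],[0,0,0]],"spin":[0,0,0,0,0,0,0],"gripper":[0.27,0.27,0.27,0.27,0,0,0]}' 20
```

```text
t: 25.8
eef_pos: [0.6937, 0.0315, 0.2396]
ee_rot: [-3.139, 0.001, -1.717]
force: [-1.8, 0.7, 3.6]
width: 0.0091
gripper_force: 20.0
```

```bash
python3 -m creep '{"translation":[[-28.5,3.8,3.7],[-28.4,3.7,-2.3],[-27.8,3.7,-6.3],[-26.8,3.5,-10.2],[-25.1,3.3,-13.8],[0,0,0]],"spin":[0,0,0,0,0,0],"gripper":[0,0,0,0,0,0]}' 20
```

```text
t: 26.4
eef_pos: [0.5538, 0.0501, 0.2089]
ee_rot: [3.141, 0.002, -1.717]
force: [-3.2, 3.4, 1.9]
width: 0.0092
gripper_force: 20.0
```

```bash
python3 -m creep '{"translation":[[-22.9,3,-18.2],[-20.3,2.7,-21.3],[-17.2,2.3,-23.4],[-14,1.8,-25.7],[0,0,0]],"spin":[0,0,0,0,0],"gripper":[0,0,0,0,0]}' 25
```

```text
t: 26.9
eef_pos: [0.4796, 0.0598, 0.1184]
ee_rot: [3.139, 0.001, -1.718]
force: [-6.1, 6.4, -0.0]
width: 0.0093
gripper_force: 25.0
```

```bash
python3 -m creep '{"translation":[[-9.2,1,-25.8],[-5.7,0.6,-26.2],[-2.3,0.2,-22],[0,0,-5],[0,0,0]],"spin":[0,0,0,0,0],"gripper":[0,0,0,0,0]}' 25
```

```text
t: 27.4
eef_pos: [0.4622, 0.0616, 0.0397]
ee_rot: [3.137, -0.0, -1.719]
force: [-11.9, 13.0, -2.8]
width: 0.0088
gripper_force: 25.0
```

```bash
python3 -m creep '{"translation":[[1,-1,-2],[0,0,0]],"spin":[0,0],"gripper":[0,0]}' 25; python3 -m creep '{"translation":[[0,0,0],[0,0,0],[0,0,25],[0,0,30],[0,0,0],[0,0,0],[0,0,0]],"spin":[0,0,0,0,0,0,0],"gripper":[0.27,0.27,0.27,0.27,0,0,0]}' 25
```

```text
t: 27.6
eef_pos: [0.4621, 0.0614, 0.0379]
ee_rot: [3.135, 0.001, -1.72]
force: [-19.3, 21.5, -2.0]
width: 0.0091
gripper_force: 24.9
t: 28.3
eef_pos: [0.4659, 0.0599, 0.0941]
ee_rot: [-3.141, 0.0, -1.718]
force: [-0.2, -0.0, 0.2]
width: 0.0053
gripper_force: 0.0
```

```bash
python3 -m creep '{"translation":[[28,-1,0],[28,-1,0],[0,0,-25],[0,0,-12],[0,0,-5],[0,0,0]],"spin":[0,0,0,0,0,0],"gripper":[0,0,0,0,0,0]}' 25; python3 -m creep '{"translation":[[0,0,-2],[0,0,-2],[0,0,-1.5],[0,0,0]],"spin":[0,0,0,0],"gripper":[0,0,0,0]}'
```

```text
t: 28.9
eef_pos: [0.5209, 0.0576, 0.0512]
ee_rot: [3.139, -0.002, -1.718]
force: [0.4, 0.4, -0.1]
width: 0.0001
gripper_force: 0.0
t: 29.3
eef_pos: [0.5223, 0.0583, 0.0482]
ee_rot: [-3.14, 0.001, -1.717]
force: [-3.8, 0.5, 10.8]
width: 0.0004
gripper_force: 5.6
```

```bash
python3 -m creep '{"translation":[[0,0,-2],[0,0,0]],"spin":[0,0],"gripper":[0,0]}'; python3 -m creep '{"translation":[[0,0,30],[0,0,40],[-20,-30,40],[-30,-45,20],[-20,-45,0],[-10,-45,0],[0,-45,0],[0,0,0]],"spin":[0,0,0,0,0,0,0,0],"gripper":[0,0,0,0,0,0,0,0]}'; cat >> m.py <<'E'
for n in fr: print([np.round(d["centre"],4) for d in nets.pinpoint(n,"lid_handle")][:2])
print(get_state()["t"],get_state()["force"])
E
sed -i '/^for nm/,/^        r,c=/d' m.py; python3 m.py
```

```text
t: 29.5
eef_pos: [0.5223, 0.0583, 0.048]
ee_rot: [-3.14, 0.001, -1.716]
force: [-12.2, 1.4, 31.4]
width: 0.0002
gripper_force: 15.7
t: 30.3
eef_pos: [0.4465, -0.1477, 0.1699]
ee_rot: [-3.14, -0.0, -1.722]
force: [0.1, 0.9, 0.1]
width: 0.0006
gripper_force: 0.0
case [ 0.5864  0.05   -0.1249  0.028 ] 0.05
handle [[0.4655 0.0652 0.0498]]
[]
[array([0.4562, 0.0604, 0.0469]), array([ 0.5844,  0.0503, -0.0036])]
30.5 [-0.67491404  0.2106149  -0.28112606]
```

```bash
python3 -c "
from station import arm
print(arm.job_done())"
```

```text
the job is handed in; nothing more can be done
None
```

I laid both bars in their own slots and shut the lid, then handed the job in at 30.5 s of robot time. I checked the long bar and the lid by pressing on them. The mid bar reached slot-floor height without resistance, and the short bar, beaker, crucible and forceps were left alone.

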